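# Put the dissecting instruments back in their tray

### The job

A reagent bottle has been left standing in the instrument tray: first lift it out and stand it upright on the blue tile beside the other bottle. Then lay the blue-handled spatula flat in the compartment with the blue floor and the yellow brush flat, bristles down, in the compartment with the yellow floor, both with their handles towards the tray's black carrying handle. Set everything down gently without dropping it, keep the bottle upright, and leave the forceps, the other bottle, the mug and the slide box as they are.

Things in the scene. Friction and masses are not known exactly. Their poses are not given: they have to be found in the camera images.
- tray: White tray, fixed, 212 x 212 mm, origin under its centre. Base 6 mm thick; grey foam blocks and end walls up to z 24. Compartments along x, 184 x 44 mm, centred at y -70, 0, 70. No foam or side wall at |x| < 40 mm: an open trough for fingers beside an instrument. Black carrying handle at the -x end (to x -140 mm, top z 18).
- liner_blue: Blue floor plate, 182 x 42 x 2 mm, fixed on the base in one of the three compartments (which one varies), lengthwise centred. Origin at the centre of its underside: its top is 2 mm above it, 8 mm above the bench. Axes parallel to the tray's: +x points away from the carrying handle. The spatula's place.
- liner_yellow: Yellow floor plate, same size and origin as the blue one, in another compartment. The brush belongs here.
- liner_grey: Dark grey floor plate, same size and origin, in the remaining compartment, where the forceps lie.
- spatula: Spatula lying flat on the bench, 160 mm long, about 70 g. Origin at mid-length on the underside, +x towards the blade, z up. Blue handle from x -80 to +20 mm, 18 mm wide, 16 mm high; steel neck; flat blade 4 mm thick, 26 mm wide at the +x end. Balances near x -15 mm.
- spatula_tip (a point): Tip of the spatula's blade, 80 mm along +x from the spatula's origin, 2 mm above its underside.
- brush: Brush lying bristles down on the bench, 160 mm long, about 70 g. Origin at mid-length on the underside, +x towards the head, z up. Yellow handle from x -80 to +20 mm, 18 mm wide, 16 mm high; head 50 mm long, 30 wide, 19 high at the +x end with rigid black bristles below. Balances near x +12 mm.
- brush_tip (a point): Front end of the brush's head, 80 mm along +x from the brush's origin, 8 mm above its underside.
- bottle: Round amber reagent bottle with red cap and paper label, standing in the blue-floored compartment; body 34 mm diameter up to 60 mm, cap 22 mm diameter from 66 to 90 mm (total height 90 mm), about 120 g; origin at the centre of its underside, z up.
- tile: Blue ceramic tile, fixed to the bench, 120 mm (x) by 160 mm (y), 6 mm thick; origin at the centre of its underside. The other bottle stands on the +y part of it; the part around y = -35 mm is free.
- other_bottle: White reagent bottle with green cap, same size as the amber one, standing on the tile 45 to 52 mm from its centre towards +y (x within 20 mm of it); origin at the centre of its underside. Leave it.
- forceps: Steel forceps, 140 mm long, 20 mm wide, 10 mm high, lying in the dark grey compartment; origin at the centre of the underside. Leave them.
- mug: White mug, 80 mm diameter, 95 mm high, standing beyond the tray on the left; origin at the centre of its underside. Leave it.
- slide_box: Closed green slide box, 100 x 180 x 37 mm, lying beyond the tray on the right; origin at the centre of its underside. Leave it.
There are look-alikes about, which are no part of the job. Several things have the shape of the tile; the one meant has the colours described above.

How it is judged:
By the outcome, as a careful person would: the job done as asked, in the order asked, and still so for the second after the job is handed in, with the robot touching nothing.
It also fails if it takes over 64 s, if anything falls off the work surface, if the arm or the gripper's body presses on something with over 40 N, if the wrist force passes 120 N, or if a joint passes its speed limit or range.

### The arm

A 6-joint arm with a two-finger parallel gripper is mounted at the origin on the work surface. World frame = base frame: x ahead of the robot, y to its left, z up, the work surface at z = 0. Lengths are in mm, angles in rad, forces in N, time in s.
With the tool pointing down it reaches from about 275 to 850 mm from the base axis. Payload 19 kg.
Tool frame: the origin (TCP) lies between the finger pads; the fingertips stand 8 mm ahead of it and the grasp point (between the pads) lies 11 mm behind it (manip.tips_ahead is the distance from the TCP to the fingertips, in mm); z points along the fingers, y is the line along which they close (so a half turn about z gives the same grasp; the last joint's range is limited). The gripper opens to 85 mm and grips with 20 to 120 N. Pads are 22 mm wide; open, the fingers measure 114 mm over their backs; the gripper's body (76 mm by 85 mm) begins 54 mm behind the grasp point. The pads swing forward as they close: fully open they stand 13 mm farther back than shut.
Start: joints at [-1.28, 0.15, 1.437, -0, 1.554, -0.134], TCP at [236.951, -523.875, 239.267] pointing down, gripper open.
Joint ranges: [-2.8, 2.8], [-0.68, 2.1], [0.12, 2.68], [-1.39, 4.53], [0.16, 2.79], [-2.81, 2.81]. Speed limits (rad/s): [1.89, 1.89, 2.22, 3.01, 3.01, 3.01].

### API

Orientations are given as a unit quaternion [x, y, z, w].
In Python, from cell import manip gives the robot as it stands.
- The arm moves only by the tool servo_tool, never from a script. Its argument "plan" is a list of rows, each a list of 3 entries, a list of its own where there are three numbers: the turn, a rotation vector about the world's x, y, z in degrees, then the shift along the world's x, y, z in m, then the finger opening in m, from 0 to 0.0854. A call has 1 to 20 rows; each row is the pose to reach, as a shift and turn from the pose commanded when the call began; what a row does not reach only later rows make up. A row lasts 1/12 s, in which the tool goes at most 41.7 mm and 7.16 degrees, less where a joint would pass 70% of its speed; a pose out of reach is approached as far as the arm can. A call with a gripper value outside its range is refused whole. The fingers move at their own pace and stop on an object; "newtons" is the grip in N (left out, the last holds). Time passes only in rows, so rows that repeat a pose let the fingers close. It gives the time, the measured TCP pose, the force, the opening and the grip force at its end, in the units of the state.
- manip.state(): the state, without advancing time (a new reading comes with each control period).
- manip.capture(name): name is "scene" or "side" or "wrist"; returns a dict with "image" (384x512x3 uint8, red, green, blue), "fx", "fy", "cx", "cy" (pixels), "T" (4x4, takes a point from camera to world coordinates); the wrist camera has in their place "mount" (4x4, takes a point from camera to tool coordinates, whose origin is the TCP and whose axes are the flange's). Camera axes: x right, y down, z forward; pixel columns grow to the right and rows downward; lengths in mm; the calibration is good to about 2 mm. A picture is of the moment at which its call begins: read the wrist's pose just before it. There is no depth.
- manip.sign_off(): hands the job in; it is judged then, once.
The state is a dict: "time": time; "q": joint angles; "qd": joint speeds; "joint_torque": joint torques, N m; "position": TCP position; "orientation": TCP orientation; "contact_force": force on the tool from outside, world axes, zero at the start; "ft_torque": the same for the moment, N m; "gripper_width": finger opening in mm; "finger_force": force on a finger pad.
Only numpy, scipy, OpenCV 4.12 (cv2) and the standard library are available. Lean on these libraries where they do the work, as an engineer would, in place of code of your own. Each camera call takes 0.05 s, during which the arm holds its last target. There are 200 camera calls.

## Working session

There is one attempt and no reset: what is moved stays moved. The work goes in short steps, Python scripts to look and compute and a tool call to move; the robot and the scene stay as the last step left them, time stands still between calls to the robot, and variables do not carry over. Pictures are saved under pics/ and viewed, at most 10 in all, crops included, and the job is handed in when it is done.

Besides the shell and the picture viewer there is one more tool, called in YAML: its name, and indented under it one key for each argument. servo_tool: Moves the arm, as the interface text tells. Its arguments: {"type":"object","properties":{"plan":{"type":"array"},"newtons":{"type":"number"}},"required":["plan"]}

```bash
ls; mkdir -p pics; cat > h.py <<'E'
import numpy as np, cv2, pickle
from cell import manip
from scipy.spatial.transform import Rotation as R
def cap(n):
    s=manip.state(); c=manip.capture(n)
    if n=="wrist":
        T=np.eye(4);T[:3,:3]=R.from_quat(s["orientation"]).as_matrix();T[:3,3]=s["position"];c["T"]=T@np.array(c["mount"])
    c["T"]=np.array(c["T"]); return c
def ray(c,u,v):
    d=c["T"][:3,:3]@np.array([(u-c["cx"])/c["fx"],(v-c["cy"])/c["fy"],1]);return c["T"][:3,3],d/np.linalg.norm(d)
def plane(c,u,v,z):
    o,d=ray(c,u,v);return o+d*(z-o[2])/d[2]
def proj(c,p):
    q=np.linalg.inv(c["T"])@np.append(p,1);return np.array([c["fx"]*q[0]/q[2]+c["cx"],c["fy"]*q[1]/q[2]+c["cy"]])
def tri(c1,p1,c2,p2):
    o1,d1=ray(c1,*p1);o2,d2=ray(c2,*p2)
    t=np.linalg.lstsq(np.c_[d1,-d2],o2-o1,rcond=None)[0];a=o1+d1*t[0];b=o2+d2*t[1];return (a+b)/2,np.linalg.norm(a-b)
def save(c,f): cv2.imwrite("pics/"+f,c["image"][...,::-1])
E
python3 - <<'E'
from h import *
a=cap("scene");b=cap("side");w=cap("wrist")
pickle.dump((a,b,w),open("c0.pkl","wb"))
im=np.hstack([a["image"],b["image"]]);
cv2.imwrite("pics/a.png",cv2.resize(a["image"],(800,600),interpolation=cv2.INTER_CUBIC)[...,::-1])
cv2.imwrite("pics/b.png",cv2.resize(b["image"],(800,600),interpolation=cv2.INTER_CUBIC)[...,::-1])
for c in(a,b,w):print(np.round(c["T"],3),c["fx"],c["cx"],c["cy"])
print(w["mount"]);print(manip.state())
E
```

```text
pics
[[-8.66000e-01  3.77000e-01 -3.29000e-01  8.57816e+02]
 [ 5.00000e-01  6.29000e-01 -5.95000e-01  6.67629e+02]
 [-1.70000e-02 -6.80000e-01 -7.33000e-01  7.55649e+02]
 [ 0.00000e+00  0.00000e+00  0.00000e+00  1.00000e+00]] 366.5108555831377 251.8540872213576 187.40218455267416
[[ 1.00000e+00 -1.60000e-02  2.50000e-02  4.89368e+02]
 [-3.00000e-02 -5.72000e-01  8.20000e-01 -6.53407e+02]
 [ 1.00000e-03 -8.20000e-01 -5.72000e-01  5.77579e+02]
 [ 0.00000e+00  0.00000e+00  0.00000e+00  1.00000e+00]] 347.95970023190534 258.6987569011106 181.3671945148021
[[ 4.12000e-01 -8.70000e-01 -2.72000e-01  3.06506e+02]
 [-9.11000e-01 -3.94000e-01 -1.22000e-01 -4.92599e+02]
 [-1.00000e-03  2.98000e-01 -9.55000e-01  3.74243e+02]
 [ 0.00000e+00  0.00000e+00  0.00000e+00  1.00000e+00]] 268.23640631635266 258.9379151297265 193.2564099163799
[[ 1.95821561e-04 -9.54519891e-01 -2.98147176e-01  7.62562145e+01]
 [ 9.99999949e-01  1.11207446e-04  3.00763645e-04  2.04061416e-01]
 [-2.53928696e-04 -2.98147220e-01  9.54519864e-01 -1.35491317e+02]
 [ 0.00000000e+00  0.00000000e+00  0.00000000e+00  1.00000000e+00]]
{'time': 0.15, 'q': array([-1.27999733e+00,  1.50857216e-01,  1.43789289e+00,  2.40764405e-06,
        1.55378528e+00, -1.33980045e-01]), 'qd': array([ 0.00214985, -0.00219405, -0.00245428, -0.00035153, -0.00092661,
       -0.00093008]), 'joint_torque': array([ 6.76792160e-05, -7.13379693e+01, -5.71050632e+01, -3.69799527e-04,
        7.14776223e-03,  4.33124205e-05]), 'position': array([ 236.90696674, -523.71952213,  238.8175753 ]), 'orientation': array([ 9.77529899e-01,  2.10796285e-01, -3.57220152e-05, -4.70015261e-04]), 'contact_force': array([-0.1573412 , -0.56642627,  0.27177484]), 'ft_torque': array([-0.05856   ,  0.00477534, -0.02142015]), 'finger_force': 0.0, 'gripper_width': 85.07390974019191}
```

View pics/a.png

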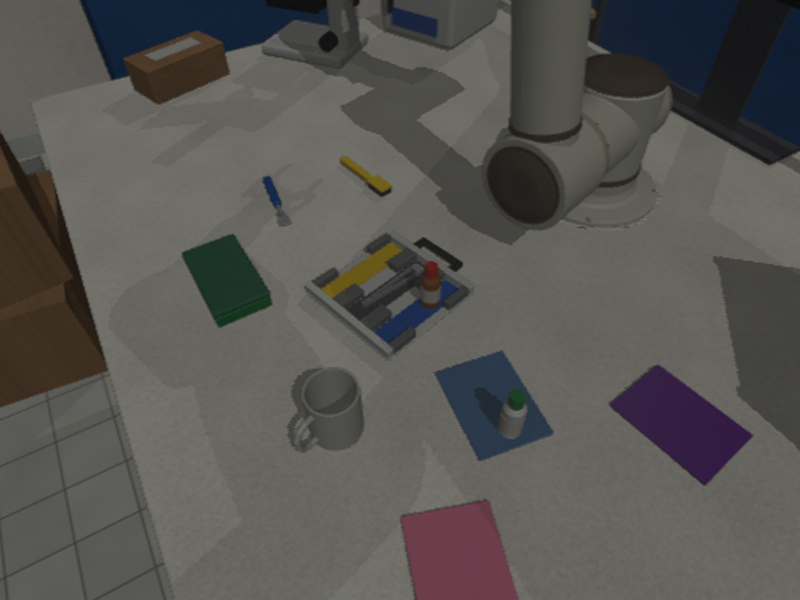

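View pics/b.png

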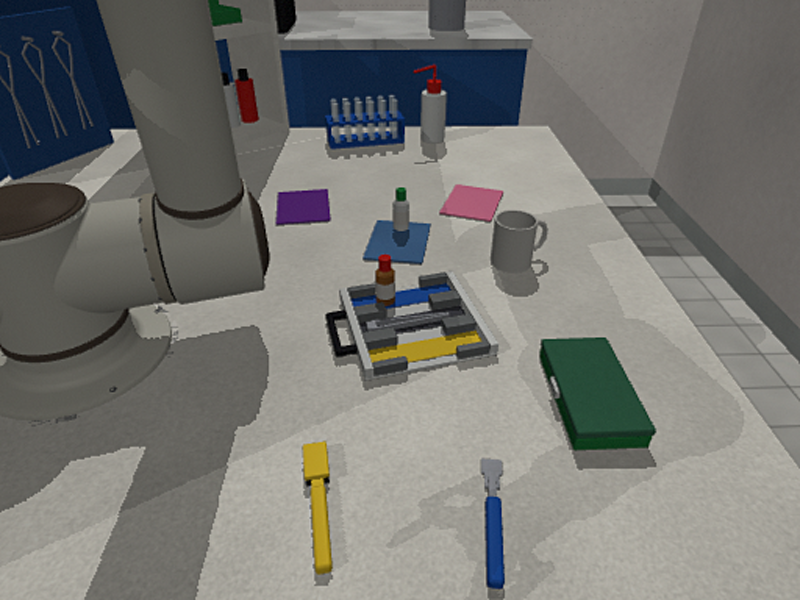

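Scene view (800×600 scaling): amber bottle with red cap at (431,275) in the blue compartment at (420,312). The white bottle with green cap at (514,412) stands on the blue tile at (493,405). Yellow compartment is at (362,270), forceps compartment between them, brush at (365,175), spatula at (276,200).

Look-alikes:
- **Bottle:** the white/green one (514,412) and the background wash bottle at (433,100) in the side view.
- **Tile:** purple (680,423) and pink (460,555).

I choose the amber bottle with the red cap and the blue tile.

```bash
cat > m.py <<'E'
from h import *
a,b,w=pickle.load(open("c0.pkl","rb"))
def mask(c,lo,hi,box):
    h=cv2.cvtColor(c["image"],cv2.COLOR_RGB2HSV);m=cv2.inRange(h,np.array(lo),np.array(hi))
    x0,y0,x1,y1=[int(t*.64) for t in box];k=np.zeros_like(m);k[y0:y1,x0:x1]=m[y0:y1,x0:x1];return k
def cen(m):
    v,u=np.nonzero(m);return np.array([u.mean(),v.mean()]),len(u)
def rect(c,m,z):
    v,u=np.nonzero(m);P=np.array([plane(c,x,y,z)[:2] for x,y in zip(u,v)],np.float32)
    r=cv2.minAreaRect(P);return np.round(r[0],1),np.round(r[1],1),round(r[2],1),len(u)
E
python3 - <<'E'
from m import *
for n,lo,hi,A,B in [("red",(0,150,60),(8,255,255),(415,255,450,290),(370,250,400,275)),("green",(45,100,30),(85,255,255),(500,385,530,410),(385,180,415,205))]:
    p,q=cen(mask(a,lo,hi,A)),cen(mask(b,lo,hi,B));print(n,p,q,tri(a,p[0],b,q[0]))
bl=((100,80,25),(125,255,255));ye=((20,150,60),(32,255,255))
print("linerblue",rect(a,mask(a,(105,170,25),(125,255,255),(360,270,475,350)),8),rect(b,mask(b,(105,170,25),(125,255,255),(350,270,470,310)),8))
print("lineryel",rect(a,mask(a,*ye,(310,235,410,300)),8),rect(b,mask(b,*ye,(350,320,500,370)),8))
print("tile",rect(a,mask(a,(100,60,25),(118,255,255),(425,345,560,465)),6),rect(b,mask(b,(100,60,25),(118,255,255),(355,215,440,268)),6))
for n,c,m in [("spA",a,mask(a,(105,150,25),(125,255,255),(250,165,300,235))),("spB",b,mask(b,(105,150,25),(125,255,255),(470,440,520,595))),("brA",a,mask(a,*ye,(325,140,410,205))),("brB",b,mask(b,*ye,(290,430,340,580)))]:
    print(n,rect(c,m,16),rect(c,m,8))
w2=w["image"];cv2.imwrite("pics/w.png",w2[...,::-1])
# crop
cr=a["image"][130:300,180:370];cv2.imwrite("pics/cr.png",cv2.resize(cr,None,fx=4,fy=3.5,interpolation=cv2.INTER_CUBIC)[...,::-1])
E
```

```text
red (array([275.90666667, 173.02666667]), 75) (array([245.94736842, 168.18421053]), 76) (array([478.91394949, 112.50516196,  86.10858609]), np.float64(0.6421180223420205))
green (array([330.76923077, 254.75961538]), 104) (array([256.44897959, 124.06122449]), 49) (array([511.98845772, 378.47600376,  85.13840013]), np.float64(2.58166380363764))Traceback (most recent call last):
  File "<stdin>", line 5, in <module>
  File "m.py", line 10, in rect
    r=cv2.minAreaRect(P);return np.round(r[0],1),np.round(r[1],1),round(r[2],1),len(u)
cv2.error: OpenCV(4.12.0) /io/opencv/modules/imgproc/src/convhull.cpp:143: error: (-215:Assertion failed) total >= 0 && (depth == CV_32F || depth == CV_32S) in function 'convexHull'
```

```bash
python3 - <<'E'
from m import *
def hs(c,u,v): return cv2.cvtColor(c["image"],cv2.COLOR_RGB2HSV)[int(v*.64),int(u*.64)]
print(hs(a,400,325),hs(b,410,297),hs(a,362,270),hs(b,430,348),hs(a,480,390),hs(b,385,250),hs(a,271,190),hs(b,494,540),hs(a,362,172),hs(b,320,530),hs(b,316,460))
L=((108,140,20),(130,255,255));ye=((18,130,50),(34,255,255));T=((98,60,20),(118,255,255))
def go(n,c,m,*zs):
    v,u=np.nonzero(m); print(n,len(u),*[rect(c,m,z)[:3] for z in zs] if len(u)>5 else "")
go("lbA",a,mask(a,*L,(360,270,475,350)),8);go("lbB",b,mask(b,*L,(350,270,470,310)),8)
go("lyA",a,mask(a,*ye,(310,235,410,300)),8);go("lyB",b,mask(b,*ye,(350,320,500,370)),8)
go("tA",a,mask(a,*T,(425,345,560,465)),6);go("tB",b,mask(b,*T,(355,215,440,268)),6)
for n,c,m in [("spA",a,mask(a,*L,(250,165,300,235))),("spB",b,mask(b,*L,(470,440,520,595))),("brA",a,mask(a,*ye,(325,140,410,205))),("brB",b,mask(b,*ye,(290,430,340,580)))]:go(n,c,m,16,8)
cr=a["image"][130:300,180:370];cv2.imwrite("pics/cr.png",cv2.resize(cr,None,fx=4,fy=3.5,interpolation=cv2.INTER_CUBIC)[...,::-1])
E
```

```text
[111 160  78] [109 206 125] [ 24 196 104] [ 24 200 172] [105  88  52] [105 141 116] [110 183  78] [109 203 123] [ 24 199 113] [ 24 208 180] [ 24 199 187]
lbA 458 (array([505.3, 118.7]), array([172.2,  40.4]), 14.1)
lbB 349 (array([510.5, 120.8]), array([178.1,  43.7]), 14.3)
lyA 533 (array([539.4, -17.3]), array([174.6,  41.5]), 14.3)
lyB 686 (array([543.8, -14.8]), array([179.4,  43.7]), 14.0)
tA 2495 (array([506.8, 328.7]), array([159.8, 118.8]), 80.4)
tB 859 (array([505. , 323.9]), array([164.2, 118.9]), 80.5)
spA 83 (array([ 599.8, -325. ]), array([103. ,  14.4]), 82.3) (array([ 597. , -335.8]), array([104.1,  14.6]), 82.3)
spB 585 (array([ 596. , -332.7]), array([102.7,  16.9]), 82.2) (array([ 597.6, -328.2]), array([104.2,  17.1]), 82.2)
brA 211 (array([ 400.4, -277.1]), array([ 32.6, 159.6]), 8.8) (array([ 395.5, -287.3]), array([ 32.9, 161.3]), 8.8)
brB 958 (array([ 401.4, -281.3]), array([ 29.5, 167. ]), 9.2) (array([ 400.2, -276. ]), array([ 29.9, 169.4]), 9.2)
```

View pics/cr.png

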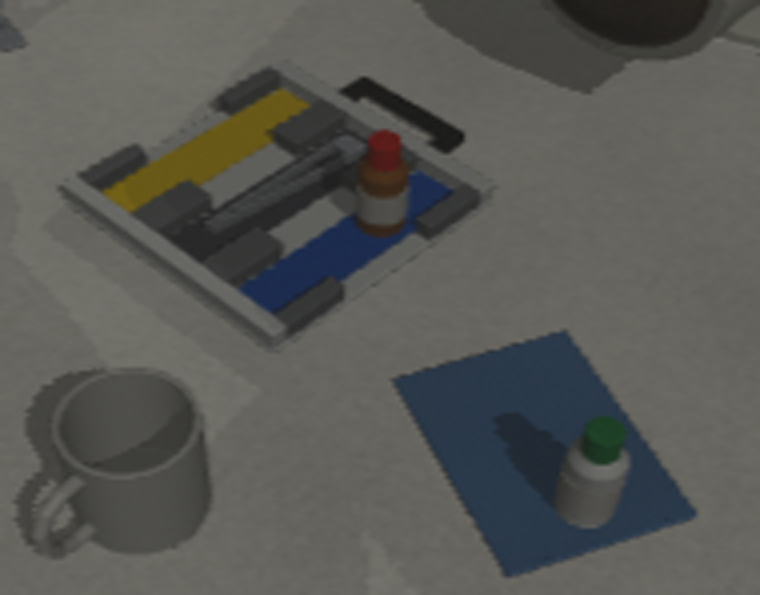

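The crop confirms it: the amber bottle with red cap (crop 383,180) stands in the blue compartment, and the blue tile (545,450) holds the white/green bottle (600,470). Moving over the amber bottle.

servo_tool:
  plan:
    - [[0,0,56],[0.242,0.636,0],0.07]
    - [[0,0,56],[0.242,0.636,0],0.07]
    - [[0,0,56],[0.242,0.636,0],0.07]
    - [[0,0,56],[0.242,0.636,0],0.07]
    - [[0,0,56],[0.242,0.636,0],0.07]
    - [[0,0,56],[0.242,0.636,0],0.07]
    - [[0,0,56],[0.242,0.636,0],0.07]
    - [[0,0,56],[0.242,0.636,0],0.07]
    - [[0,0,56],[0.242,0.636,0],0.07]
    - [[0,0,56],[0.242,0.636,0],0.07]
    - [[0,0,56],[0.242,0.636,0],0.07]
    - [[0,0,56],[0.242,0.636,0],0.07]
    - [[0,0,56],[0.242,0.636,0],0.07]
    - [[0,0,56],[0.242,0.636,0],0.07]
    - [[0,0,56],[0.242,0.636,0],0.07]
    - [[0,0,56],[0.242,0.636,0],0.07]
    - [[0,0,56],[0.242,0.636,0],0.07]
    - [[0,0,56],[0.242,0.636,0],0.07]
    - [[0,0,56],[0.242,0.636,0],0.07]
    - [[0,0,56],[0.242,0.636,0],0.07]
  newtons: 40

```text
time: 1.82
position: [478.7, 111.7, 239.1]
orientation: [0.764, 0.645, -0.0, -0.0]
contact_force: [-0.0, -0.1, 0.3]
gripper_width: 69.8
finger_force: 0.0
```

```bash
python3 - <<'E'
from m import *
c=cap("wrist");pickle.dump(c,open("c1.pkl","wb"));save(c,"w1.png");s=manip.state();print(s["position"],s["time"],manip.tips_ahead,s["gripper_width"],proj(c,[479,112.5,98]),proj(c,[479,112.5,8]))
L=((108,140,20),(130,255,255));ye=((18,130,50),(34,255,255));F=(0,0,800,600)
print(rect(c,mask(c,*L,F),8),rect(c,mask(c,*ye,F),8))
m=mask(c,(0,150,60),(8,255,255),F);print(cen(m))
E
```

```text
[478.73749004 111.36457772 239.25331945] 1.8667 8.0 69.86269706707529 [258.90054388 183.13111843] [258.91248906 166.094805  ]
(array([594.3, -60.9]), array([172.9, 439.5]), 25.7, 1865) (array([543.6, -14.2]), array([179.9,  41.9]), 14.1, 2476)
(array([259.05185185, 181.61111111]), 270)
```

View pics/w1.png

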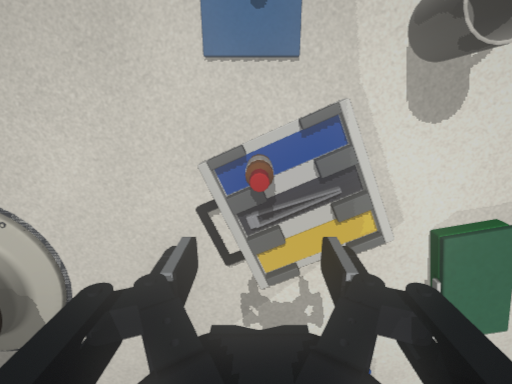

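Wrist view: red cap at (259,181), exactly where my estimate projects it. Descending around the body and gripping.

servo_tool:
  plan:
    - [[0,0,0],[0,0.001,-0.035],0.07]
    - [[0,0,0],[0,0.001,-0.07],0.07]
    - [[0,0,0],[0,0.001,-0.105],0.07]
    - [[0,0,0],[0,0.001,-0.14],0.07]
    - [[0,0,0],[0,0.001,-0.17],0.07]
    - [[0,0,0],[0,0.001,-0.19],0.07]
    - [[0,0,0],[0,0.001,-0.197],0.07]
    - [[0,0,0],[0,0.001,-0.197],0.05]
    - [[0,0,0],[0,0.001,-0.197],0.04]
    - [[0,0,0],[0,0.001,-0.197],0.028]
    - [[0,0,0],[0,0.001,-0.197],0.02]
    - [[0,0,0],[0,0.001,-0.197],0.02]
    - [[0,0,0],[0,0.001,-0.197],0.02]
    - [[0,0,0],[0,0.001,-0.197],0.02]
    - [[0,0,0],[0,0.001,-0.197],0.02]
  newtons: 30

```text
time: 3.12
position: [479.9, 113.0, 44.0]
orientation: [0.764, 0.645, 0.001, 0.001]
contact_force: [-0.9, -2.0, 9.4]
gripper_width: 33.3
finger_force: 29.7
```

servo_tool:
  plan:
    - [[0,0,0],[0,0,0.004],0.02]
    - [[0,0,0],[0,0,0.015],0.02]
    - [[0,0,0],[0,0,0.03],0.02]
    - [[0,0,0],[0,0,0.05],0.02]
    - [[0,0,0],[0.001,0.01,0.065],0.02]
    - [[0,0,0],[0.003,0.025,0.075],0.02]
    - [[0,0,0],[0.006,0.05,0.08],0.02]
    - [[0,0,0],[0.009,0.075,0.08],0.02]
    - [[0,0,0],[0.012,0.1,0.08],0.02]
    - [[0,0,0],[0.015,0.125,0.075],0.02]
    - [[0,0,0],[0.018,0.15,0.065],0.02]
    - [[0,0,0],[0.02,0.168,0.05],0.02]
    - [[0,0,0],[0.021,0.176,0.035],0.02]
    - [[0,0,0],[0.021,0.179,0.022],0.02]
    - [[0,0,0],[0.021,0.179,0.013],0.02]
    - [[0,0,0],[0.021,0.179,0.007],0.02]
    - [[0,0,0],[0.021,0.179,0.004],0.02]
    - [[0,0,0],[0.021,0.179,0.004],0.02]

```text
time: 4.62
position: [500.0, 291.5, 46.2]
orientation: [0.764, 0.645, -0.0, -0.0]
contact_force: [-0.8, -0.3, -1.4]
gripper_width: 32.9
finger_force: 30.1
```

```bash
python3 - <<'E'
from m import *
s=manip.state();print(s["position"],s["contact_force"],s["time"])
a=cap("scene");b=cap("side");pickle.dump((a,b),open("c2.pkl","wb"))
im=np.hstack([a["image"][210:310,260:390],b["image"][90:190,200:330]]);cv2.imwrite("pics/p2.png",cv2.resize(im,None,fx=3,fy=3,interpolation=cv2.INTER_CUBIC)[...,::-1])
E
```

```text
[499.98973795 291.45563274  46.2380039 ] [-0.77076218 -0.30543696 -1.38984917] 4.6167
```

View pics/p2.png

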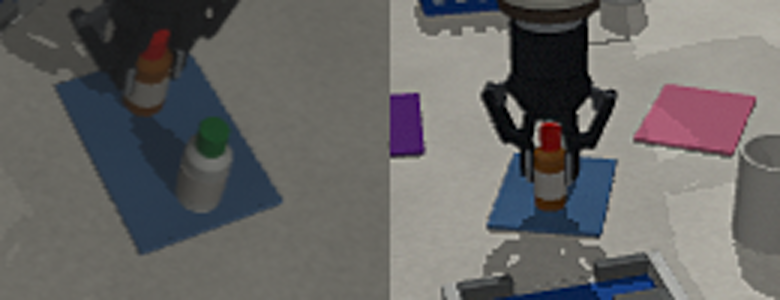

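The bottle (crop 148,80) hangs upright just above the free part of the tile, with the white bottle clear of it. Lowering the last few mm.

servo_tool:
  plan:
    - [[0,0,0],[0,0,-0.001],0.02]
    - [[0,0,0],[0,0,-0.002],0.02]
    - [[0,0,0],[0,0,-0.003],0.02]
    - [[0,0,0],[0,0,-0.0035],0.02]
    - [[0,0,0],[0,0,-0.004],0.02]
    - [[0,0,0],[0,0,-0.004],0.02]

```text
time: 5.22
position: [499.9, 292.1, 42.2]
orientation: [0.764, 0.645, -0.0, -0.0]
contact_force: [-0.2, 0.6, -1.7]
gripper_width: 32.8
finger_force: 30.1
```

servo_tool:
  plan:
    - [[0,0,0],[0,0,-0.0005],0.02]
    - [[0,0,0],[0,0,-0.001],0.02]
    - [[0,0,0],[0,0,-0.001],0.02]

```text
time: 5.47
position: [500.0, 292.2, 42.0]
orientation: [0.764, 0.645, 0.0, -0.0]
contact_force: [-4.3, -0.8, 9.5]
gripper_width: 33.4
finger_force: 31.2
```

servo_tool:
  plan:
    - [[0,0,0],[0,0,0],0.034]
    - [[0,0,0],[0,0,0],0.038]
    - [[0,0,0],[0,0,0],0.045]
    - [[0,0,0],[0,0,0],0.06]
    - [[0,0,0],[0,0,0],0.07]
    - [[0,0,0],[0,0,0],0.07]
    - [[0,0,0],[0,0,0.01],0.07]
    - [[0,0,0],[0,0,0.03],0.07]
    - [[0,0,0],[0,0,0.06],0.07]
    - [[0,0,0],[0,0,0.09],0.07]
    - [[0,0,0],[0,0,0.12],0.07]
    - [[0,0,0],[0,0,0.15],0.07]

```text
time: 6.47
position: [499.7, 292.0, 193.6]
orientation: [0.764, 0.645, 0.0, 0.0]
contact_force: [-0.1, 1.4, 0.7]
gripper_width: 70.2
finger_force: 0.0
```

```bash
python3 - <<'E'
from m import *
s=manip.state();print(s["position"],s["contact_force"],s["time"])
a=cap("scene");b=cap("side");pickle.dump((a,b),open("c3.pkl","wb"))
for n,lo,hi,A,B in [("red",(0,150,60),(8,255,255),(420,320,550,430),(350,190,440,250)),("green",(45,100,30),(85,255,255),(500,385,530,410),(385,180,415,205))]:
    p,q=cen(mask(a,lo,hi,A)),cen(mask(b,lo,hi,B));print(n,p,q,tri(a,p[0],b,q[0]))
E
```

```text
[499.69524958 292.02348318 193.64020104] [-0.13435481  1.43146329  0.69485593] 6.4667
red (array([310.81914894, 224.88297872]), 94) (array([252.72413793, 136.55172414]), 58) (array([499.60530446, 292.48064291,  84.30175153]), np.float64(0.25843885352486456))
green (array([330.83495146, 254.80582524]), 103) (array([256.41666667, 123.97916667]), 48) (array([511.94840258, 378.70543922,  85.29052235]), np.float64(2.4525935266746433))
```

servo_tool:
  plan:
    - [[0,0,2],[0.099,-0.607,0.046],0.06]
    - [[0,0,2],[0.099,-0.607,0.046],0.06]
    - [[0,0,2],[0.099,-0.607,0.046],0.06]
    - [[0,0,2],[0.099,-0.607,0.046],0.06]
    - [[0,0,2],[0.099,-0.607,0.046],0.06]
    - [[0,0,2],[0.099,-0.607,0.046],0.06]
    - [[0,0,2],[0.099,-0.607,0.046],0.06]
    - [[0,0,2],[0.099,-0.607,0.046],0.06]
    - [[0,0,2],[0.099,-0.607,0.046],0.06]
    - [[0,0,2],[0.099,-0.607,0.046],0.06]
    - [[0,0,2],[0.099,-0.607,0.046],0.06]
    - [[0,0,2],[0.099,-0.607,0.046],0.06]
    - [[0,0,2],[0.099,-0.607,0.046],0.06]
    - [[0,0,2],[0.099,-0.607,0.046],0.06]
    - [[0,0,2],[0.099,-0.607,0.046],0.06]
    - [[0,0,2],[0.099,-0.607,0.046],0.06]
    - [[0,0,2],[0.099,-0.607,0.046],0.06]
    - [[0,0,2],[0.099,-0.607,0.046],0.06]
    - [[0,0,2],[0.099,-0.607,0.046],0.06]

```text
time: 8.15
position: [599.0, -313.8, 237.4]
orientation: [0.752, 0.659, 0.0, -0.0]
contact_force: [-0.6, 0.6, -0.9]
gripper_width: 60.0
finger_force: 0.0
```

```bash
python3 - <<'E'
from m import *
c=cap("wrist");pickle.dump(c,open("c4.pkl","wb"));s=manip.state();print(s["position"],s["time"],proj(c,[599,-315,16]))
L=((100,140,20),(130,255,255));ye=((18,130,50),(34,255,255))
h=mask(c,*L,(0,0,800,600));n,l,st,ce=cv2.connectedComponentsWithStats(h);print(st[1:],ce[1:])
k=[i for i in range(1,n) if st[i,4]>100]
for i in k:print(rect(c,(l==i).astype(np.uint8),16),rect(c,(l==i).astype(np.uint8),12))
h=mask(c,*ye,(0,0,800,600));print(rect(c,h,19))
# side-view re-measure from original with z 16, 12 : endpoints in wrist
save(c,"w4.png")
E
```

```text
[ 599.01717684 -313.71201867  237.63655601] 8.2 [258.91679459 169.089167  ]
[] []
(array([ 404.4, -276.6]), array([ 30.4, 156.6]), 10.0, 1895)
```

View pics/w4.png

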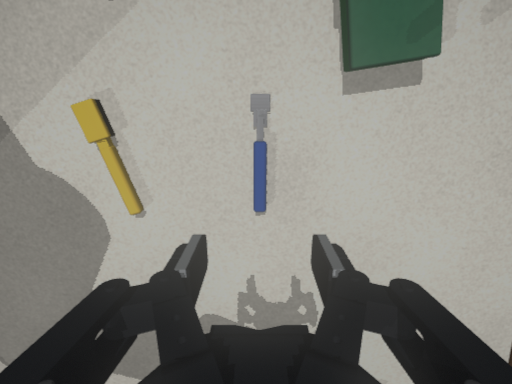

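The spatula's handle runs vertically at (260,142–211), with the blade at (260,103) and the brush at left (110,160). Checking why the mask missed it.

```bash
python3 - <<'E'
from m import *
c=pickle.load(open("c4.pkl","rb"));hs=cv2.cvtColor(c["image"],cv2.COLOR_RGB2HSV);print(hs[175,260],hs[60,390])
m=cv2.inRange(hs,np.array((100,110,20)),np.array((135,255,255)));m[230:]=0
print(rect(c,m,16),rect(c,m,12))
v,u=np.nonzero(m);print(u.min(),u.max(),v.min(),v.max())
for p in [(260.5,141),(260.5,211.5)]:print(plane(c,*p,16))
print(plane(c,260.5,94,4))
a,b,_=pickle.load(open("c0.pkl","rb"))
# height of handle: same-named ends triangulated wrist<->side
mb=mask(b,(108,140,20),(130,255,255),(470,440,520,595));print(tri(c,(u.mean(),v.mean()),b,cen(mb)[0]))
y=((18,130,50),(34,255,255));print("brush",tri(c,cen(mask(c,*y,(0,0,800,600)))[0],b,cen(mask(b,*y,(290,430,340,580)))[0]))
E
```

```text
[112 126 136] [71 82 90]
(array([ 598.1, -326.5]), array([95.7, 14.6]), 82.1, 727) (array([ 597.9, -327.4]), array([96.7, 14.8]), 82.1, 727)
254 265 142 210
[ 606.03629587 -277.98894244   16.        ]
[ 593.09526183 -376.32013614   16.        ]
[ 613.7551182 -219.8748495    4.       ]
(array([ 5.98167752e+02, -3.27809790e+02, -8.86129423e-02]), np.float64(0.7428229431181695))
brush (array([ 393.29203866, -263.59690463,   -6.47885783]), np.float64(12.761271902555032))
```

servo_tool:
  plan:
    - [[0,0,0],[0.001,0,-0.035],0.036]
    - [[0,0,0],[0.001,0,-0.07],0.036]
    - [[0,0,0],[0.001,0,-0.105],0.036]
    - [[0,0,0],[0.001,0,-0.14],0.036]
    - [[0,0,0],[0.001,0,-0.17],0.036]
    - [[0,0,0],[0.001,0,-0.195],0.036]
    - [[0,0,0],[0.001,0,-0.21],0.036]
    - [[0,0,0],[0.001,0,-0.218],0.036]
    - [[0,0,0],[0.001,0,-0.222],0.036]
    - [[0,0,0],[0.001,0,-0.224],0.036]
    - [[0,0,0],[0.001,0,-0.224],0.036]
  newtons: 40

```text
time: 9.12
position: [600.4, -314.8, 14.2]
orientation: [0.753, 0.658, 0.0, 0.001]
contact_force: [-0.3, 0.4, 1.0]
gripper_width: 36.2
finger_force: 0.0
```

servo_tool:
  plan:
    - [[0,0,0],[0,0.001,-0.001],0.032]
    - [[0,0,0],[0,0.001,-0.002],0.026]
    - [[0,0,0],[0,0.001,-0.002],0.02]
    - [[0,0,0],[0,0.001,-0.002],0.014]
    - [[0,0,0],[0,0.001,-0.002],0.01]
    - [[0,0,0],[0,0.001,-0.002],0.01]
    - [[0,0,0],[0,0.001,-0.002],0.01]
    - [[0,0,0],[0,0.001,-0.002],0.01]

```text
time: 9.78
position: [600.2, -314.0, 11.9]
orientation: [0.753, 0.658, 0.0, 0.0]
contact_force: [0.3, 1.3, 6.4]
gripper_width: 16.7
finger_force: 40.2
```

servo_tool:
  plan:
    - [[0,0,0],[0,0,0.005],0.01]
    - [[0,0,0],[0,0,0.02],0.01]
    - [[0,0,0],[0,0,0.045],0.01]
    - [[0,0,0],[0,0,0.07],0.01]
    - [[0,0,-2],[-0.003,0.012,0.095],0.01]
    - [[0,0,-6],[-0.009,0.036,0.115],0.01]
    - [[0,0,-12],[-0.017,0.068,0.12],0.01]
    - [[0,0,-18],[-0.025,0.1,0.12],0.01]
    - [[0,0,-24],[-0.034,0.137,0.12],0.01]
    - [[0,0,-30],[-0.043,0.174,0.12],0.01]
    - [[0,0,-36],[-0.052,0.211,0.12],0.01]
    - [[0,0,-42],[-0.061,0.248,0.12],0.01]
    - [[0,0,-48],[-0.07,0.285,0.12],0.01]
    - [[0,0,-54],[-0.08,0.325,0.12],0.01]
    - [[0,0,-60],[-0.09,0.365,0.12],0.01]
    - [[0,0,-65],[-0.098,0.4,0.12],0.01]
    - [[0,0,-67.5],[-0.104,0.422,0.12],0.01]
    - [[0,0,-68.3],[-0.106,0.432,0.12],0.01]
    - [[0,0,-68.3],[-0.106,0.432,0.12],0.01]
    - [[0,0,-68.3],[-0.106,0.432,0.12],0.01]

```text
time: 11.45
position: [493.9, 118.3, 131.5]
orientation: [0.992, 0.123, 0.0, 0.0]
contact_force: [0.2, -0.3, -0.6]
gripper_width: 17.3
finger_force: 39.4
```

```bash
python3 - <<'E'
from m import *
c=cap("wrist");a=cap("scene");b=cap("side");pickle.dump((a,b,c),open("c5.pkl","wb"));s=manip.state();print(s["position"],s["orientation"],s["contact_force"],s["finger_force"],s["time"])
im=np.hstack([c["image"],cv2.resize(b["image"][130:260,190:340],None,fx=384/130,fy=384/130)]);cv2.imwrite("pics/p5.png",cv2.resize(im,None,fx=.83,fy=.83)[...,::-1]);print(im.shape)
for n,o in [("yel",(543.6,-14.2)),("blue",(509.5,121.6))]:
  t=np.radians(14.1);ex=np.array([np.cos(t),np.sin(t)]);ey=np.array([-ex[1],ex[0]])
  for i,j in [(1,1),(1,-1),(-1,-1),(-1,1)]:
    p=o+91*i*ex+21*j*ey;print(n,i,j,proj(c,[*p,8]).round(),proj(a,[*p,8]).round(),proj(b,[*p,8]).round())
hs=cv2.cvtColor(c["image"],cv2.COLOR_RGB2HSV);m=cv2.inRange(hs,np.array((100,110,20)),np.array((135,255,255)))
n,l,st,ce=cv2.connectedComponentsWithStats(m)
for i in range(1,n):
  if st[i,4]>80:print(st[i],ce[i],rect(c,(l==i).astype(np.uint8),8))
E
```

```text
[494.16213002 117.30405609 131.31123668] [ 9.92532310e-01  1.21982015e-01 -2.00271430e-05  2.60430228e-05] [ 0.88230557  0.76542659 -0.64874487] 39.448421001434326 11.6
(384, 955, 3)
yel 1 1 [393.  73.] [213. 194.] [304. 211.]
yel 1 -1 [441.  74.] [203. 186.] [311. 221.]
yel -1 -1 [407. 255.] [250. 155.] [239. 235.]
yel -1 1 [368. 255.] [260. 162.] [235. 224.]
blue 1 1 [236.  73.] [248. 223.] [286. 181.]
blue 1 -1 [283.  73.] [237. 214.] [291. 189.]
blue -1 -1 [278. 255.] [284. 179.] [227. 200.]
blue -1 1 [240. 255.] [295. 186.] [224. 191.]
[   0   35  112  100 5843] [42.16156084 87.83005305] (array([528. , 317.7]), array([99.6, 86.2]), 88.1, 5843)
[ 238  114   44  216 5655] [259.55402299 235.83483643] (array([444.1, 105.1]), array([247.7,  41.1]), 14.1, 5655)
[  12  158   91   31 1097] [ 61.54147675 172.75296263] (array([459.3, 312.9]), array([25.7, 89.3]), 21.8, 1097)
```

View pics/p5.png

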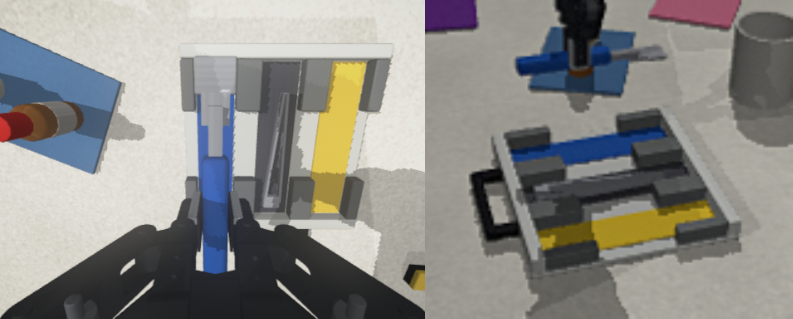

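The wrist view shows the spatula aligned over the blue compartment (axis at about col 215 of the picture, with compartment edges 195–235). The handle points to the tray-handle end. The side view shows it level. Lowering.

servo_tool:
  plan:
    - [[0,0,0],[0,0,-0.01],0.01]
    - [[0,0,0],[0,0,-0.03],0.01]
    - [[0,0,0],[0,0,-0.05],0.01]
    - [[0,0,0],[0,0,-0.07],0.01]
    - [[0,0,0],[0,0,-0.085],0.01]
    - [[0,0,0],[0,0,-0.095],0.01]
    - [[0,0,0],[0,0,-0.102],0.01]
    - [[0,0,0],[0,0,-0.106],0.01]
    - [[0,0,0],[0,0,-0.108],0.01]
    - [[0,0,0],[0,0,-0.109],0.01]
    - [[0,0,0],[0,0,-0.109],0.01]

```text
time: 12.52
position: [494.3, 118.1, 22.7]
orientation: [0.993, 0.122, 0.0, -0.0]
contact_force: [-0.5, 0.1, -0.3]
gripper_width: 16.9
finger_force: 39.4
```

servo_tool:
  plan:
    - [[0,0,0],[0,0,-0.001],0.01]
    - [[0,0,0],[0,0,-0.0018],0.01]
    - [[0,0,0],[0,0,-0.0025],0.01]
    - [[0,0,0],[0,0,-0.003],0.01]
    - [[0,0,0],[0,0,-0.003],0.01]

```text
time: 12.93
position: [494.1, 118.1, 19.9]
orientation: [0.992, 0.122, 0.0, -0.0]
contact_force: [-3.1, 0.1, 8.5]
gripper_width: 16.9
finger_force: 40.7
```

servo_tool:
  plan:
    - [[0,0,0],[0,0,0],0.02]
    - [[0,0,0],[0,0,0],0.026]
    - [[0,0,0],[0,0,0],0.032]
    - [[0,0,0],[0,0,0],0.036]
    - [[0,0,0],[0,0,0],0.036]
    - [[0,0,0],[0,0,0.01],0.036]
    - [[0,0,0],[0,0,0.03],0.036]
    - [[0,0,0],[0,0,0.06],0.036]
    - [[0,0,0],[0,0,0.095],0.036]
    - [[0,0,0],[0,0,0.13],0.036]
    - [[0,0,0],[0,0,0.16],0.036]
    - [[0,0,0],[0,0,0.18],0.036]

```text
time: 13.93
position: [494.3, 118.2, 203.4]
orientation: [0.993, 0.122, 0.002, 0.0]
contact_force: [-0.0, 0.6, -0.4]
gripper_width: 36.1
finger_force: 0.0
```

```bash
python3 - <<'E'
from m import *
c=cap("wrist");a=cap("scene");b=cap("side");pickle.dump((a,b,c),open("c6.pkl","wb"));s=manip.state();print(s["position"],s["orientation"],s["time"])
im=np.hstack([c["image"],cv2.resize(b["image"][130:260,190:340],None,fx=384/130,fy=384/130)]);cv2.imwrite("pics/p6.png",cv2.resize(im,None,fx=.83,fy=.83)[...,::-1])
E
```

```text
[494.43116495 118.17272325 201.34967103] [9.92503100e-01 1.22208289e-01 1.65225763e-03 8.05148429e-06] 14.0833
```

View pics/p6.png

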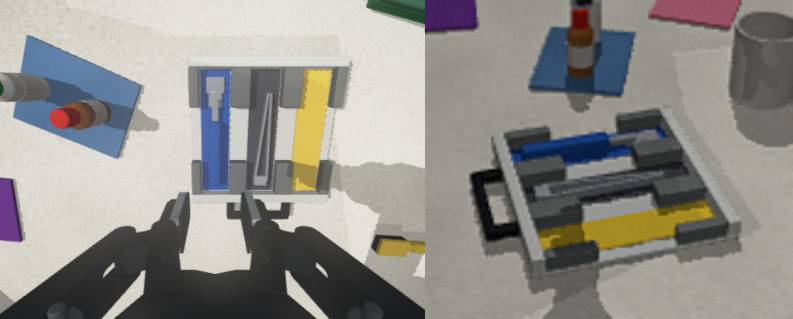

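The spatula lies flat in the blue compartment (wrist 215,120, blade away from the black handle). The bottle stands upright on the tile. On to the brush.

servo_tool:
  plan:
    - [[0,0,3],[-0.003,-0.012,0.02],0.05]
    - [[0,0,9],[-0.01,-0.04,0.035],0.05]
    - [[0,0,16],[-0.018,-0.075,0.035],0.05]
    - [[0,0,23],[-0.026,-0.11,0.035],0.05]
    - [[0,0,30],[-0.034,-0.143,0.035],0.05]
    - [[0,0,37],[-0.042,-0.176,0.035],0.05]
    - [[0,0,44],[-0.05,-0.209,0.035],0.05]
    - [[0,0,51],[-0.058,-0.242,0.035],0.05]
    - [[0,0,58],[-0.066,-0.275,0.035],0.05]
    - [[0,0,65],[-0.074,-0.309,0.035],0.05]
    - [[0,0,72],[-0.082,-0.343,0.035],0.05]
    - [[0,0,79],[-0.088,-0.37,0.035],0.05]
    - [[0,0,84],[-0.092,-0.385,0.035],0.05]
    - [[0,0,85.5],[-0.0935,-0.391,0.035],0.05]
    - [[0,0,85.5],[-0.0935,-0.391,0.035],0.05]
    - [[0,0,85.5],[-0.0935,-0.391,0.035],0.05]

```text
time: 15.42
position: [399.9, -273.1, 233.3]
orientation: [0.645, 0.764, 0.0, -0.001]
contact_force: [-0.3, -0.2, 0.2]
gripper_width: 50.3
finger_force: 0.0
```

```bash
python3 - <<'E'
from m import *
c=cap("wrist");pickle.dump(c,open("c7.pkl","wb"));s=manip.state();o=s["orientation"];print(s["position"],o,2*np.degrees(np.arctan2(o[1],o[0])),s["time"])
hs=cv2.cvtColor(c["image"],cv2.COLOR_RGB2HSV);m=cv2.inRange(hs,np.array((18,110,50)),np.array((34,255,255)));m[:,:100]=0;m[:,420:]=0
n,l,st,ce=cv2.connectedComponentsWithStats(m);i=1+np.argmax(st[1:,4]);m=(l==i).astype(np.uint8);print(st[1:][st[1:,4]>50])
w=m.sum(1)
print([(r,int(w[r]),round(np.nonzero(m[r])[0].mean(),1)) for r in range(384) if w[r] and r%8==0])
rows=np.nonzero(w)[0]
wm=np.median(w[rows[len(rows)//2:]]);H=[r for r in rows if w[r]<wm*1.3];H=[r for r in H if r>rows[0]+len(rows)*.4]
P=np.array([plane(c,np.nonzero(m[r])[0].mean(),r,16)[:2] for r in H]);print(H[0],H[-1],P[0],P[-1],np.degrees(np.arctan2(*(P[0]-P[-1])[::-1])))
print("front",plane(c,np.nonzero(m[rows[0]+2])[0].mean(),rows[0],19), "rect",rect(c,m,18))
E
```

```text
[ 400.10055081 -272.80611868  233.47406161] [ 6.46513040e-01  7.62902525e-01  5.46094522e-05 -7.90071831e-04] 99.44154350949347 15.4667
[[ 249  111   23  116 1795]]
[(112, 22, np.float64(260.5)), (120, 23, np.float64(260.0)), (128, 23, np.float64(260.0)), (136, 23, np.float64(260.0)), (144, 22, np.float64(260.5)), (152, 10, np.float64(260.5)), (160, 12, np.float64(260.5)), (168, 13, np.float64(260.0)), (176, 12, np.float64(259.5)), (184, 12, np.float64(259.5)), (192, 12, np.float64(259.5)), (200, 12, np.float64(259.5)), (208, 12, np.float64(259.5)), (216, 12, np.float64(259.5)), (224, 11, np.float64(260.0))]
158 226 [ 398.71047265 -258.19133468] [ 415.18896819 -354.77359228] 99.68235451184384
front [ 388.69711428 -199.5537639    19.        ] rect (array([ 402.4, -276.6]), array([ 28.3, 156.8]), 10.4, 1795)
```

servo_tool:
  plan:
    - [[0,0,0],[0.001,0,-0.035],0.036]
    - [[0,0,0],[0.001,0,-0.07],0.036]
    - [[0,0,0],[0.001,0,-0.105],0.036]
    - [[0,0,0],[0.001,0,-0.14],0.036]
    - [[0,0,0],[0.001,0,-0.17],0.036]
    - [[0,0,0],[0.001,0,-0.195],0.036]
    - [[0,0,0],[0.001,0,-0.208],0.036]
    - [[0,0,0],[0.001,0,-0.216],0.036]
    - [[0,0,0],[0.001,0,-0.22],0.036]
    - [[0,0,0],[0.001,0,-0.221],0.036]
    - [[0,0,0],[0.001,0,-0.221],0.036]
  newtons: 40

```text
time: 16.38
position: [401.8, -273.0, 13.9]
orientation: [0.646, 0.763, -0.0, 0.0]
contact_force: [-0.6, 0.1, 0.7]
gripper_width: 36.0
finger_force: 0.0
```

servo_tool:
  plan:
    - [[0,0,0],[0,0,-0.001],0.032]
    - [[0,0,0],[0,0,-0.002],0.026]
    - [[0,0,0],[0,0,-0.002],0.02]
    - [[0,0,0],[0,0,-0.002],0.014]
    - [[0,0,0],[0,0,-0.002],0.01]
    - [[0,0,0],[0,0,-0.002],0.01]
    - [[0,0,0],[0,0,-0.002],0.01]
    - [[0,0,0],[0,0,-0.002],0.01]

```text
time: 17.05
position: [401.7, -273.1, 11.8]
orientation: [0.646, 0.763, -0.0, 0.0]
contact_force: [-1.2, 1.0, 6.5]
gripper_width: 17.1
finger_force: 39.9
```

servo_tool:
  plan:
    - [[0,0,0],[0,0,0.005],0.01]
    - [[0,0,0],[0,0,0.02],0.01]
    - [[0,0,0],[0,0,0.045],0.01]
    - [[0,0,0],[0,0,0.07],0.01]
    - [[0,0,-3],[0.005,0.008,0.095],0.01]
    - [[0,0,-9],[0.015,0.026,0.115],0.01]
    - [[0,0,-16],[0.027,0.048,0.12],0.01]
    - [[0,0,-23],[0.039,0.07,0.12],0.01]
    - [[0,0,-30],[0.051,0.091,0.12],0.01]
    - [[0,0,-37],[0.063,0.113,0.12],0.01]
    - [[0,0,-44],[0.075,0.134,0.12],0.01]
    - [[0,0,-51],[0.087,0.155,0.12],0.01]
    - [[0,0,-58],[0.099,0.176,0.12],0.01]
    - [[0,0,-65],[0.111,0.198,0.12],0.01]
    - [[0,0,-72],[0.123,0.22,0.12],0.01]
    - [[0,0,-79],[0.135,0.24,0.12],0.01]
    - [[0,0,-83.5],[0.143,0.254,0.12],0.01]
    - [[0,0,-85.4],[0.1466,0.26,0.12],0.01]
    - [[0,0,-85.4],[0.1466,0.26,0.12],0.01]
    - [[0,0,-85.4],[0.1466,0.26,0.12],0.01]

```text
time: 18.72
position: [547.9, -12.8, 131.3]
orientation: [0.992, 0.124, -0.0, -0.0]
contact_force: [-0.5, 1.0, -0.6]
gripper_width: 16.6
finger_force: 39.2
```

```bash
python3 - <<'E'
from m import *
c=cap("wrist");b=cap("side");pickle.dump((b,c),open("c8.pkl","wb"));s=manip.state();o=s["orientation"];print(s["position"],2*np.degrees(np.arctan2(o[1],o[0])),s["finger_force"],s["time"])
c6=pickle.load(open("c6.pkl","rb"))[2]
print("yellow liner",rect(c6,mask(c6,(18,110,50),(34,255,255),(440,60,660,330)),8))
im=np.hstack([c["image"],cv2.resize(b["image"][130:260,190:340],None,fx=384/130,fy=384/130)]);cv2.imwrite("pics/p8.png",cv2.resize(im,None,fx=.83,fy=.83)[...,::-1])
E
```

```text
[547.7473122  -13.39660911 131.37922205] 14.202348353799204 39.16904032230377 18.8167
yellow liner (array([555.8, -11.1]), array([155.5,  42.1]), 14.1, 4132)
```

View pics/p8.png

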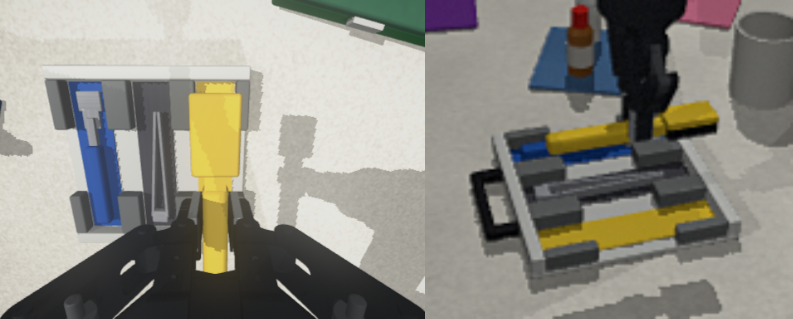

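The wrist view shows the brush centred over the yellow compartment (head at 190–240, compartment at 195–243), handle towards the tray handle, level. Lowering.

servo_tool:
  plan:
    - [[0,0,0],[0,0,-0.01],0.01]
    - [[0,0,0],[0,0,-0.03],0.01]
    - [[0,0,0],[0,0,-0.05],0.01]
    - [[0,0,0],[0,0,-0.07],0.01]
    - [[0,0,0],[0,0,-0.085],0.01]
    - [[0,0,0],[0,0,-0.095],0.01]
    - [[0,0,0],[0,0,-0.102],0.01]
    - [[0,0,0],[0,0,-0.106],0.01]
    - [[0,0,0],[0,0,-0.108],0.01]
    - [[0,0,0],[0,0,-0.109],0.01]
    - [[0,0,0],[0,0,-0.109],0.01]

```text
time: 19.73
position: [548.3, -12.9, 22.7]
orientation: [0.992, 0.123, 0.0, 0.0]
contact_force: [-0.7, -0.4, -0.7]
gripper_width: 17.1
finger_force: 39.2
```

servo_tool:
  plan:
    - [[0,0,0],[0,0,-0.001],0.01]
    - [[0,0,0],[0,0,-0.0018],0.01]
    - [[0,0,0],[0,0,-0.0025],0.01]
    - [[0,0,0],[0,0,-0.003],0.01]
    - [[0,0,0],[0,0,-0.003],0.01]

```text
time: 20.15
position: [548.2, -12.9, 19.8]
orientation: [0.992, 0.123, 0.0, 0.0]
contact_force: [-2.7, 0.7, 6.9]
gripper_width: 17.1
finger_force: 40.1
```

Contact made; releasing and withdrawing.

servo_tool:
  plan:
    - [[0,0,0],[0,0,0],0.02]
    - [[0,0,0],[0,0,0],0.026]
    - [[0,0,0],[0,0,0],0.032]
    - [[0,0,0],[0,0,0],0.036]
    - [[0,0,0],[0,0,0],0.036]
    - [[0,0,0],[0,0,0.01],0.036]
    - [[0,0,0],[0,0,0.03],0.036]
    - [[0,0,0],[0,0,0.06],0.036]
    - [[0,0,0],[0,0,0.095],0.036]
    - [[0,0,0],[0,0,0.13],0.036]
    - [[0,0,0],[0,0,0.16],0.036]
    - [[0,0,0],[-0.02,0,0.19],0.036]
    - [[0,0,0],[-0.05,0,0.2],0.036]
    - [[0,0,0],[-0.07,0,0.2],0.036]
    - [[0,0,0],[-0.07,0,0.2],0.036]
    - [[0,0,0],[-0.07,0,0.2],0.036]

```text
time: 21.48
position: [477.6, -12.9, 220.5]
orientation: [0.992, 0.123, 0.001, 0.0]
contact_force: [0.3, 0.2, -0.6]
gripper_width: 36.2
finger_force: 0.0
```

```bash
python3 - <<'E'
from m import *
c=cap("wrist");b=cap("side");print(manip.state()["time"])
im=np.hstack([c["image"],cv2.resize(b["image"][90:260,190:350],None,fx=384/170,fy=384/170)]);cv2.imwrite("pics/p9.png",cv2.resize(im,None,fx=.9,fy=.9)[...,::-1]);print(im.shape)
E
```

```text
21.5833
(384, 873, 3)
```

View pics/p9.png

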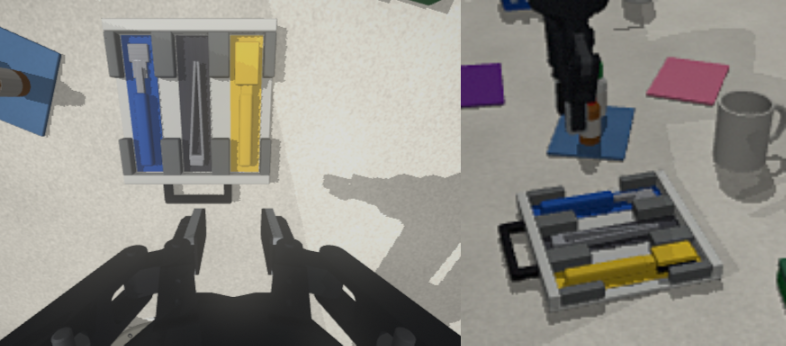

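The spatula (wrist 145,105) and brush (247,105) lie flat in their compartments, handles towards the black handle (198,190). The forceps (197,110) have not moved, the bottle stands on the tile, and the gripper is clear.

```bash
python3 -c "
from cell import manip
print(manip.sign_off())"
```

```text
the job is handed in; nothing more can be done
None
```

The job is handed in at about 21.6 s: the bottle stands upright on the blue tile, the spatula lies flat in the blue compartment and the brush flat in the yellow one, both with handles towards the tray's black handle; the hand-in returned no verdict.

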